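# Close and latch the citrus press

## Task

Park the citrus press for the night. First lift the green lidded cup out of the press's slideway and set it down upright (do not drop it) in the middle of the cork coaster on the tray; next slide the ball-topped reamer along the slideway, without lifting or tipping it, until it is fully home in the notch; then swing the raised arm all the way down so that its socket drops over the ball, and only after that press the red latch lever fully down. Leave the two amber cups and the drink can where they are.

Things in the scene. Friction and masses are not known exactly. Their poses are not given: they have to be found in the camera images.
- green_cup_center (a point): Centre of the green lidded cup: loose, about 0.16 kg, 90 mm tall over the lid's raised middle, 48 mm diameter at the foot, 55 mm at 80 mm up, white lid 59 mm wide from 79 to 86 mm up. This point is 45 mm above its foot; z points up the cup. It starts upright on the press's deck, in the slideway between the reamer and the seat
- coaster: Round cork coaster, 84 mm diameter, 4 mm thick, fixed in the grey serving tray in one of three places in a row, 100 mm apart; the two amber cups stand in the other two. Origin at the centre of its underside, 6 mm above the table; it does not turn with the tray
- tray: Grey serving tray, fixed, 330 mm (its x) by 150 mm (its y), rim 14 mm high. Origin at the centre of its underside, on the table. The row of three places lies along its x axis
- press: Grey citrus press, fixed. Origin on the table straight below the reamer's seat; its x axis runs along the slideway towards the arm's hinge. Base 400 mm long (x from -235 to 165 mm), 130 mm wide; its flat top (the deck) is 25 mm above the table. Two uprights 86 mm above the deck stand beside the hinge at x = 132 mm
- seat (a point): Centre of the reamer's seat, at deck height, axes as the press's. The slideway is a lane on the deck between two rails 68 mm apart (each 8 mm thick, 12 mm high, from 225 to 10 mm before this point), ending in a V-shaped notch 16 mm high round the seat; the reamer is home, stopped by both sides of the V, when its axis is here
- reamer_ball (a point): Centre of the orange ball of the loose reamer (about 0.35 kg): ball 48 mm diameter on a 22 mm neck on a white round foot 60 mm diameter, 20 mm thick. The ball's centre is 50 mm above its underside, so 75 mm above the table on the deck. It starts upright in the slideway, on the side of the green cup away from the seat, and slides by a push of 1 to 5 N
- press_arm (a joint): Steel arm's angle: 0 = fully down (a stop; socket over the ball), about 1.2 = raised as at the start. Stays where left (friction 1 N m). It points from the hinge to the press's -x and ends in the grip bar. Its round socket (72 mm outside, 62 inside, 42 tall, opening down) is 130 mm from the hinge. With the ball only part-way home, the socket strikes it; with the latch down, the claw does
- press_hinge (a point): Point on the arm's hinge axis, mid-width, 100 mm above the table and 130 mm from the seat along the press's x; the hinge axis is parallel to the press's y
- grip_bar (a point): Centre of the black round grip bar across the free end of the arm: 16 mm diameter, 84 mm long along the press's y, 215 mm from the hinge (2 mm above the hinge when the arm is down, 102 mm above the table)
- latch (a joint): Angle of the red latch lever relative to the arm: 0 = pressed fully down (a stop; its claw is under the ball), about 0.85 = raised as at the start. It stays where it is left; pressing the pad takes about 3 N
- latch_pad (a point): Centre of the upper face of the lever's pad, 30 mm (lengthways) by 40 mm (across). The lever's pivot is just behind the socket, 86 mm from the hinge, 5 mm above it when the arm is down; the pad points from there to the hinge: 53 mm along and 19 mm above the pivot when down (124 mm above the table). It swings up about the pivot; z is normal to the pad
- amber_cup_a: Amber lidded cup on the tray, same size as the green one; loose, leave alone. Origin at its foot
- amber_cup_b: The other amber lidded cup on the tray; loose, leave alone. Origin at its foot
- drink_can: Blue drink can, 66 mm diameter, 115 mm tall; loose, leave alone. Origin at its foot
Things that resemble listed ones, but are neither listed nor needed, are in the scene too. What is shaped like the part that bears reamer_ball but purple or yellow is not meant.

How it is judged:
On the way, in this order (a step that is already met when the one before it is completed fails the run):
1. the green cup stands upright on the coaster, released (horizontal distance between green_cup_center and coaster below 0.02 m and angle between green_cup_center's own z axis and vertical below 0.1 rad and z of green_cup_center in the frame of coaster below 0.055 m and contact force between green_cup and the fingers below 0.1 N), for 0.2 s.
2. the reamer is home in the notch, with the arm still up (horizontal distance between reamer_ball and seat below 0.006 m and angle between reamer_ball's own z axis and vertical below 0.08 rad and value of joint press_arm above 0.6 rad), for 0.2 s.
3. the arm is fully down over the ball, with the latch lever still up (horizontal distance between reamer_ball and seat below 0.006 m and angle between reamer_ball's own z axis and vertical below 0.08 rad and value of joint press_arm below 0.04 rad and value of joint latch above 0.5 rad), for 0.2 s.
4. the latch lever is fully down (value of joint press_arm below 0.04 rad and value of joint latch below 0.1 rad), for 0.2 s.
At the end, for the whole second after the job is handed in: The green cup stands released, upright (within 0.1 rad) and still on the coaster, its axis within 20 mm of the coaster's centre; the reamer stands upright in the notch, within 6 mm of the seat; the arm is down (below 0.04 rad) and the latch lever is down (below 0.1 rad) (all of step 1 and all of step 4 and horizontal distance between reamer_ball and seat below 0.006 m and angle between reamer_ball's own z axis and vertical below 0.08 rad and linear speed of each of green_cup, reamer below 0.02 m/s); the robot touches nothing.
It fails at once if an amber cup or the drink can is moved more than 25 mm (distance of any of amber_cup_a, amber_cup_b, drink_can from where it was at the start of the episode above 0.025 m).
It fails at once if the reamer is tipped or lifted more than 12 mm off the deck (angle between reamer_ball's own z axis and vertical above 0.4 rad or z of reamer_ball in the frame of press above 0.087 m).
It fails at once if the green cup is tipped over (angle between green_cup_center's own z axis and vertical above 0.8 rad).
It fails at once if the green cup is dropped (in free fall with its foot more than 40 mm above the table) (height (world z) of green_cup_center above 0.085 m and contact force between green_cup and anything else below 0.02 N).
It also fails if it takes over 72 s, if anything falls off the work surface, if the arm or the gripper's body presses on something with over 40 N, if the wrist force passes 120 N, or if a joint passes its speed limit or range.

## Robot

A 6-joint arm with a two-finger parallel gripper is mounted at the origin on the work surface. World frame = base frame: x ahead of the robot, y to its left, z up, the work surface at z = 0. Lengths are in m, angles in rad, forces in N, time in s.
With the tool pointing down it reaches from about 0.425 to 0.95 m from the base axis. Payload 3.5 kg.
Tool frame: the origin (TCP) lies midway between the tips of the shut fingers; the grasp point (between the pads) lies 19 mm behind it; z points along the fingers, y is the line along which they close (so a half turn about z gives the same grasp; the last joint's range is limited). The gripper opens to 85 mm and grips with 20 to 120 N. Pads are 22 mm wide; open, the fingers measure 114 mm over their backs; the gripper's body (76 mm by 85 mm) begins 54 mm behind the grasp point. The pads swing forward as they close: fully open they stand 13 mm farther back than shut.
Start: joints at [1.196, 0.286, 1.577, -0, 1.279, -0.15], TCP at [0.15, 0.658, 0.231] pointing down, gripper open.
Joint ranges: [-2.77, 2.77], [-0.9, 2.22], [0.21, 2.48], [-1.53, 4.67], [0.24, 2.81], [-2.84, 2.84]. Speed limits (rad/s): [2.79, 2.79, 3.14, 3.14, 3.14, 3.14].

## Interface

Orientations are given as a unit quaternion [x, y, z, w].
In Python, from plant import get_state, read_camera, ctrl gives the robot as it stands.
- The arm moves only by the shell command python3 -m crank 'ROWS' [FORCE]. ROWS is JSON, a list of rows, each a list of 3 entries, a list of its own where there are three numbers: the shift along the tool's x, y, z in mm, then the turn about the tool's z in degrees, then the closure in counts, from 0 (fully open) to 255 (shut). In form: [[[tx, ty, tz], yaw, claw], ...]. A call has 1 to 10 rows; each row is the pose to reach, as a shift and turn from the pose commanded when the call began, along the tool's axes at that moment; what a row does not reach only later rows make up. A row lasts 1/10 s, in which the tool goes at most 50 mm and 8.59 degrees, less where a joint would pass 70% of its speed; a pose out of reach is approached as far as the arm can. A call with a gripper value outside its range is refused whole. The fingers move at their own pace and stop on an object; FORCE is the grip in N (left out, the last holds). Time passes only in rows, so rows that repeat a pose let the fingers close. It gives the time, the measured TCP pose, the force, the opening and the grip force at its end, in the units of the state.
- get_state(): the state, without advancing time (a new reading comes with each control period).
- read_camera(name): name is "scene" or "top"; returns a dict with "frame" (384x512x3 uint8, blue, green, red), "range_z" (384x512 float32, m along the optical axis (not along the pixel's ray), 0 where there is no reading), "vfov" (degrees; the focal length in pixels is half the picture's height over the tangent of half this angle, whatever the lens; pixels are square), "cx", "cy" (the principal point, pixels), "k1" (the pictures are not rectified: a ray, as slopes to the right and down, at radius r is drawn at 1 + k1 r^2 times it, then the intrinsics apply), "origin" and "orientation" of the camera in the world. Camera axes: x right, y down, z forward; pixel columns grow to the right and rows downward; lengths in m; the calibration is good to about 2 mm. A picture is of the moment at which its call begins.
- ctrl.sign_off(): hands the job in; it is judged then, once.
The state is a dict: "time": time; "qpos": joint angles; "dq": joint speeds; "joint_efforts": joint torques, N m; "eef_pos": TCP position; "tcp_rot": TCP orientation; "contact_force": force on the tool from outside, world axes, zero at the start; "wrist_torque": the same for the moment, N m; "opening": opening from 0.0 (shut) to 1.0 (fully open); "finger_force": force on a finger pad.
Only numpy, scipy, OpenCV 4.12 (cv2) and the standard library are available. Lean on these libraries where they do the work, as an engineer would, in place of code of your own. Each camera call takes 0.05 s, during which the arm holds its last target. There are 200 camera calls.

## Working session

There is one attempt and no reset: what is moved stays moved. The work goes in short steps, Python scripts to look and compute and a shell command to move; the robot and the scene stay as the last step left them, time stands still between calls to the robot, and variables do not carry over. Pictures are saved under pics/ and viewed, at most 13 in all, crops included, and the job is handed in when it is done.

```bash
ls; mkdir -p pics
cat > h.py <<'E'
import numpy as np, cv2
from scipy.spatial.transform import Rotation as R
from plant import get_state, read_camera, ctrl
def cam(n):
    c=read_camera(n); h,w=c['frame'].shape[:2]; f=h/2/np.tan(np.radians(c['vfov'])/2)
    c['K']=np.array([[f,0,c['cx']],[0,f,c['cy']],[0,0,1]]); c['D']=np.array([c['k1'],0,0,0,0.])
    c['R']=R.from_quat(c['orientation']).as_matrix(); c['o']=np.array(c['origin']); return c
def rays(c,px):
    p=cv2.undistortPoints(np.array(px,float).reshape(-1,1,2),c['K'],c['D']).reshape(-1,2)
    return np.c_[p,np.ones(len(p))]
def onplane(c,px,z):
    d=rays(c,px)@c['R'].T; return c['o']+d*((z-c['o'][2])/d[:,2])[:,None]
def cloud(c):
    h,w=c['range_z'].shape; u,v=np.meshgrid(np.arange(w),np.arange(h))
    d=rays(c,np.c_[u.ravel(),v.ravel()])*c['range_z'].reshape(-1,1)
    return (d@c['R'].T+c['o']).reshape(h,w,3)
def proj(c,P):
    rv=cv2.Rodrigues(c['R'].T)[0]; return cv2.projectPoints(np.array(P,float).reshape(-1,3),rv,-c['R'].T@c['o'],c['K'],c['D'])[0].reshape(-1,2)
E
python3 - <<'E'
from h import *
s=get_state(); print({k:np.round(v,3) for k,v in s.items()})
for n in('scene','top'):
    c=cam(n); print(n,c['o'],c['vfov'],c['k1'],c['R'].round(2).tolist(),(c['range_z']>0).mean())
    cv2.imwrite(f'pics/{n}0.png',cv2.resize(c['frame'],(768,576),interpolation=cv2.INTER_CUBIC))
    import pickle; pickle.dump(c,open(n+'.pkl','wb'))
E
```

```text
pics
{'time': np.float64(0.0), 'qpos': array([ 1.196,  0.287,  1.578, -0.   ,  1.279, -0.15 ]), 'dq': array([ 0.001, -0.002, -0.002,  0.   ,  0.   ,  0.001]), 'joint_efforts': array([ 1.0000e-03, -4.0597e+01, -2.9264e+01, -0.0000e+00,  6.0000e-03,
       -0.0000e+00]), 'eef_pos': array([0.15 , 0.657, 0.23 ]), 'tcp_rot': array([ 0.112,  0.994, -0.001, -0.   ]), 'contact_force': array([ 0.264, -0.02 ,  0.191]), 'wrist_torque': array([0.018, 0.001, 0.036]), 'finger_force': np.float64(0.0), 'opening': np.float64(0.999)}
scene [ 1.45786774 -0.29031793  0.7775594 ] 42.69646604204634 -0.11627898344979969 [[0.35, 0.55, -0.76], [0.94, -0.2, 0.29], [0.01, -0.81, -0.58]] 0.9961293538411459
top [0.29216892 0.02804023 1.23467442] 52.760685535877286 -0.04346028191238531 [[0.05, -0.97, 0.22], [-1.0, -0.05, 0.02], [-0.01, -0.22, -0.98]] 0.9960886637369791
```

View pics/scene0.png

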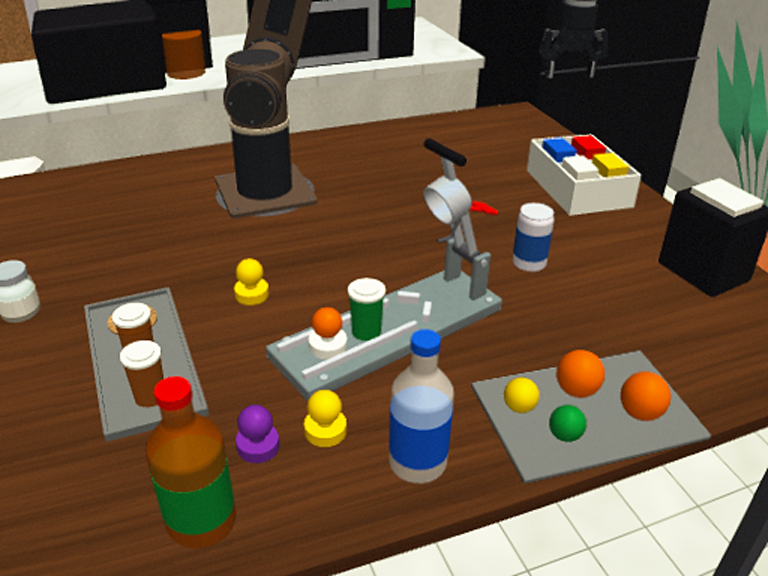

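View pics/top0.png

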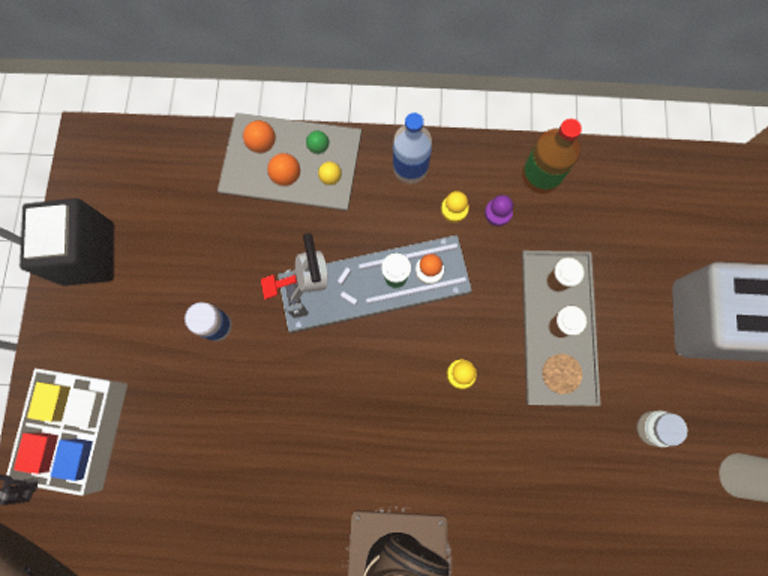

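Top picture (768 px wide): the green cup's lid is at (396,268) and the orange ball at (431,265), both in the press. The coaster is at (563,373), the amber cups at (568,272) and (571,321), and the can at (205,320). In the scene view the green cup is at (366,310) and the ball at (327,322).

Look-alikes:
- **Cup:** the green one at (396,268) against the amber lids at (568,272) and (571,321), and the green ball at (317,141).
- **Reamer:** orange at (431,265) against yellow at (455,205) and (461,373), purple at (500,208), and oranges at (258,136) and (284,168).

By the description I choose the two standing in the slideway.

```bash
cat > meas.py <<'E'
from h import *
import pickle
cs={n:pickle.load(open(n+'.pkl','rb')) for n in('scene','top')}
def blob(c,lo,hi,near,scale=1.5):
    m=cv2.inRange(cv2.cvtColor(c['frame'],cv2.COLOR_BGR2HSV),lo,hi); m=cv2.morphologyEx(m,cv2.MORPH_OPEN,np.ones((2,2)))
    n,l,st,ce=cv2.connectedComponentsWithStats(m); near=np.array(near)/scale
    i=1+np.argmin(np.hypot(*(ce[1:]-near).T)-0.02*st[1:,4].clip(0,500)); return l==i,ce[i],st[i]
t,s=cs['top'],cs['scene']
# ball: circle centre in both, triangulate
def tri(pa,pb):
    A=np.zeros((3,3));b=np.zeros(3)
    for c,p in((t,pa),(s,pb)):
        d=(rays(c,[p])@c['R'].T)[0];d/=np.linalg.norm(d);M=np.eye(3)-np.outer(d,d);A+=M;b+=M@c['o']
    return np.linalg.solve(A,b)
bt=blob(t,(3,150,80),(16,255,255),(431,265)); bs=blob(s,(3,150,80),(16,255,255),(327,322))
print('ball px',bt[1],bt[2],bs[1],bs[2]); print('ball tri',tri(bt[1],bs[1]),'plane',onplane(t,[bt[1]],.075),onplane(s,[bs[1]],.075))
X={n:cloud(c) for n,c in cs.items()}
for n,px in(('top',(396,268)),('scene',(366,287))):
    c=cs[n]; m,ce,st=blob(c,(0,0,170),(180,50,255),px); P=X[n][m]; k=(P[:,2]>.1)
    e=cv2.minEnclosingCircle(np.argwhere(m)[:,::-1].astype(np.float32)); print(n,'lid',ce,st,e,'z',np.percentile(P[:,2],[5,50,95]),onplane(c,[e[0]],.108), P[k].mean(0))
for n,px in(('top',(563,373)),('scene',(133,318))):
    c=cs[n]; m=((abs(X[n][...,2]-.010)<.004)); mm,ce,st=blob(c,(5,60,90),(20,200,255),px); 
    h=cv2.convexHull(np.argwhere(mm)[:,::-1].astype(np.float32)); e=cv2.fitEllipse(h); print(n,'coaster',ce,st,e,onplane(c,[e[0],ce],.010), 'z',np.median(X[n][mm][:,2]))
# deck
for n in cs:
    P=X[n]; hsv=cv2.cvtColor(cs[n]['frame'],cv2.COLOR_BGR2HSV)
    m=(abs(P[...,2]-.025)<.006)&(hsv[...,1]<90)&(P[...,0]>.45)&(P[...,0]<.9)&(P[...,1]>-.15)&(P[...,1]<.35)
    nn,l,st,ce=cv2.connectedComponentsWithStats(m.astype(np.uint8)); i=1+np.argmax(st[1:,4]); Q=P[l==i]
    r=cv2.minAreaRect(Q[:,:2].astype(np.float32)*1000); print(n,'deck',len(Q),r,cv2.boxPoints(r).round(0).tolist(),Q[:,2].mean())
# cans
for n,px in(('top',(203,318)),): print('can approx',onplane(t,[(203/1.5,316/1.5)],.115))
for q in((568,270),(571,320)): print('amber',onplane(t,[(q[0]/1.5,q[1]/1.5)],.09))
c=s['frame'][150:270,170:340]; cv2.imwrite('pics/crop1.png',cv2.resize(c,None,fx=4,fy=4,interpolation=cv2.INTER_CUBIC))
E
python3 meas.py
```

```text
ball px [287.74545455 177.27272727] [281 171  15  14 165] [217.62394596 228.85136754] [    0    69   512   315 87639]
ball tri [ 0.59978188 -0.04286391  0.03804419] plane [[ 0.59039601 -0.04026709  0.075     ]] [[ 0.64255807 -0.05563093  0.075     ]]
top lid [269.26693227 175.38844622] [240 160  66  29 502] ((272.5, 171.0), 33.47023391723633) z [0.02399523 0.10910302 0.11689837] [[0.59897437 0.0082548  0.108     ]] [0.57242886 0.03264127 0.12071051]
scene lid [244.97115385 193.95833333] [233 187  25  15 312] ((245.0, 194.0), 12.16562557220459) z [0.10080749 0.11329136 0.11788197] [[0.58098479 0.03186502 0.108     ]] [0.58707925 0.02823313 0.1133436 ]
top coaster [375.38879159 249.86690018] [362 237  27  27 571] ((375.37982177734375, 249.87696838378906), (26.10273551940918, 27.415437698364258), 145.74794006347656) [[ 0.38665496 -0.32811127  0.01      ]
 [ 0.38668778 -0.32813983  0.01      ]] z 0.009504989476234238
scene coaster [102.73469388 211.59183673] [101 206   5  12  49] ((102.33543395996094, 211.35171508789062), (5.914855003356934, 11.214285850524902), 177.3674774169922) [[ 0.40014045 -0.2924077   0.01      ]
 [ 0.40151959 -0.29154745  0.01      ]] z 0.010380533937478398
scene deck 3280 ((565.450439453125, 75.17085266113281), (132.97457885742188, 399.0914611816406), 15.481942176818848) [[448.0, 250.0], [555.0, -135.0], [683.0, -99.0], [576.0, 285.0]] 0.025988902201344345
top deck 3133 ((562.6742553710938, 79.13835144042969), (131.37464904785156, 400.26788330078125), 15.687167167663574) [[445.0, 254.0], [554.0, -131.0], [680.0, -96.0], [572.0, 290.0]] 0.02486489918641693
can approx [[0.45544881 0.40596385 0.115     ]]
amber [[ 0.59264004 -0.31706263  0.09      ]]
amber [[ 0.489953   -0.32173246  0.09      ]]
```

View pics/crop1.png

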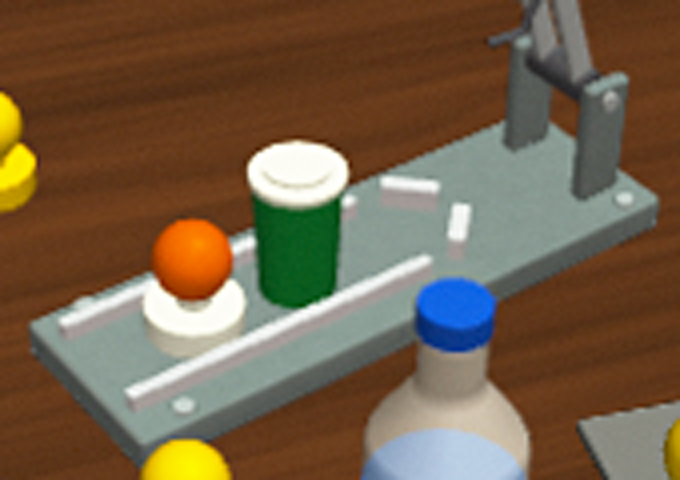

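The crop confirms it: green cup with white lid at (298,225) and orange-ball reamer at (192,260), both between the rails, with the arm raised behind. One more measurement to refine the cup, ball and tray positions.

```bash
cat > m2.py <<'E'
from h import *
import pickle
cs={n:pickle.load(open(n+'.pkl','rb')) for n in('scene','top')}
ang=np.radians(105.6); ex=np.array([np.cos(ang),np.sin(ang)]); ey=np.array([-ex[1],ex[0]]); seat=np.array([.564,.077])+.035*ex
def pf(p): d=np.array(p)[:2]-seat; return np.round([d@ex*1000,d@ey*1000],1)
def circ(P): 
    (x,y),r=cv2.minEnclosingCircle((P[:,:2]*1000).astype(np.float32)); return np.round([x,y,r],1)
if __name__=='__main__':
  print('seat',seat)
  for n,c in cs.items():
    P=cloud(c); z=P[...,2]; hsv=cv2.cvtColor(c['frame'],cv2.COLOR_BGR2HSV); H,S,V=cv2.split(hsv)
    d=np.hypot(P[...,0]-.583,P[...,1]-.03)
    m=(d<.06)&(z>.103)&(z<.12)&(S<80); q=circ(P[m]); print(n,'lid',m.sum(),q,pf(q/1000))
    m=(np.hypot(P[...,0]-.59,P[...,1]+.04)<.06)&(H<17)&(S>150)&(z>.05)&(z<.11); q=P[m]
    u=np.argwhere(m)[:,::-1].mean(0); b=onplane(c,[u],.075)[0]; print(n,'ball',m.sum(),b,pf(b),q[:,2].max(),u)
    m=(P[...,0]>.3)&(P[...,0]<.72)&(P[...,1]>-.45)&(P[...,1]<-.2)&(S<60)&(z>.003)&(z<.018)
    r=cv2.minAreaRect((P[m][:,:2]*1000).astype(np.float32)); print(n,'tray',r)
    for a in((.59,-.317),(.49,-.322)):
        m=(np.hypot(P[...,0]-a[0],P[...,1]-a[1])<.045)&(z>.08)&(z<.11); print(n,'amber',circ(P[m]))
    m=(np.hypot(P[...,0]-.455,P[...,1]-.406)<.06)&(z>.10); print(n,'can',circ(P[m]))
    m=(np.hypot(P[...,0]-.53,P[...,1]-.17)<.12)&(V<60)&(z>.27)&(z<.35); q=P[m].mean(0); print(n,'bar',m.sum(),q,pf(q))
    m=(np.hypot(P[...,0]-.5,P[...,1]-.25)<.15)&((H<5)|(H>175))&(S>170)&(z>.05); q=P[m].mean(0); print(n,'red',m.sum(),q,pf(q),P[m][:,2].min())
E
cat > to.py <<'E'
# usage: to.py X Y Z [theta_y_deg]: remaining shift in tool axes (mm) and yaw (deg) from the measured pose; p: press frame mm
import sys; from m2 import *
a=sys.argv[1:]; pr=a[0]=='p'; a=[float(v) for v in a[pr:]]
tgt=np.array(a[:3])
if pr: tgt=np.r_[seat+a[0]/1000*ex+a[1]/1000*ey,a[2]]
s=get_state(); M=R.from_quat(s['tcp_rot']).as_matrix(); th=np.degrees(np.arctan2(M[1,1],M[0,1]))
print('t',round(float(s['time']),2),'tcp',s['eef_pos'].round(4),'press',pf(s['eef_pos']),'thy',round(th,1),'F',np.round(s['contact_force'],1),'tgt',tgt.round(4))
print('shift',((tgt-s['eef_pos'])@M*1000).round(1),'yaw',(round((th-a[3]+90)%180-90,1) if len(a)>3 else ''))
E
python3 m2.py; python3 to.py .54 .4 .40 15.6; python3 to.py p -75 0 0.40 15.6
```

```text
seat [0.55458781 0.11071069]
scene lid 331 [577.2  29.   31. ] [-84.8   0.2]
scene ball 325 [ 0.59196273 -0.04041746  0.075     ] [-155.6    4.6] 0.10619099527790188 [217.32307692 214.30769231]
scene tray ((492.6096496582031, -325.1112060546875), (335.2875061035156, 150.55532836914062), 2.191520929336548)
scene amber [ 593.  -323.3   31.6]
scene amber [ 492.9 -326.    30.4]
scene can [457.5 412.   36.2]
scene bar 209 [0.5448452  0.16729889 0.3078129 ] [57.1 -5.8]
scene red 89 [0.51864357 0.25753033 0.18095072] [151.1  -4.9] 0.17098931274563245
top lid 287 [576.4  33.4  29.3] [-80.3  -0.2]
top ball 163 [ 0.59352536 -0.0370485   0.075     ] [-152.8    2.2] 0.10301588440028242 [286.74233129 176.2392638 ]
top tray ((490.43896484375, -323.1239013671875), (331.1585693359375, 154.34866333007812), 1.7329360246658325)
top amber [ 591.  -316.6   30.5]
top amber [ 490.4 -320.1   29.8]
top can [453.1 410.2  31.6]
top bar 143 [0.53788015 0.17325855 0.31056202] [64.7 -0.7]
top red 194 [0.51188474 0.25786915 0.18291663] [153.2   1.6] 0.17121904166078927
t 0.1 tcp [0.1502 0.6575 0.2301] press [635.4 242.4] thy 77.1 F [ 1.2 -0.1 -0.6] tgt [0.54 0.4  0.4 ]
shift [-437.3 -164.5 -169.7] yaw 61.5
t 0.1 tcp [0.1502 0.6575 0.2301] press [635.4 242.4] thy 77.1 F [ 1.2 -0.1 -0.6] tgt [0.5748 0.0385 0.4   ]
shift [-551.8 -509.2 -169. ] yaw 61.5
```

```bash
python3 -m crank '[[[0,0,-50],0,0],[[0,0,-100],0,0],[[0,0,-150],0,0],[[-20,-20,-170],8,0],[[-60,-60,-170],16,0],[[-95,-90,-170],24,0],[[-130,-120,-170],32,0],[[-165,-152,-170],40,0],[[-200,-184,-170],48,0],[[-235,-216,-170],56,0]]' 40; python3 to.py p -82.5 0 0.40 15.6
```

```text
time: 1.1
eef_pos: [0.3319, 0.3932, 0.4008]
tcp_rot: [0.568, 0.823, -0.0, -0.0]
contact_force: [1.2, 0.1, -0.1]
opening: 1.0
finger_force: 0.0
t 1.1 tcp [0.3319 0.3932 0.4008] press [332.  138.5] thy 20.8 F [ 1.2  0.1 -0.1] tgt [0.5768 0.0312 0.4   ]
shift [-425.4  100.3    0.9] yaw 5.2
```

```bash
python3 -m crank '[[[-45,11,0],5.2,0],[[-90,21,0],5.2,0],[[-135,32,0],5.2,0],[[-180,43,0],5.2,0],[[-225,53,0],5.2,0],[[-270,64,0],5.2,0],[[-315,74,0],5.2,0],[[-360,85,0],5.2,0],[[-405,96,0],5.2,0],[[-425,100,0],5.2,0]]'; python3 -m crank '[[[0,0,50],0,0],[[0,0,100],0,0],[[0,0,150],0,0],[[0,0,200],0,0],[[0,0,230],0,0],[[0,0,230],0,0]]';  python3 to.py p -82.5 0 0.056 15.6
```

```text
time: 2.1
eef_pos: [0.579, 0.0314, 0.3998]
tcp_rot: [0.604, 0.797, -0.001, -0.001]
contact_force: [-0.8, -0.0, 0.0]
opening: 1.003
finger_force: 0.0
time: 2.7
eef_pos: [0.5734, 0.0356, 0.1648]
tcp_rot: [0.602, 0.798, -0.003, -0.006]
contact_force: [-0.3, -0.3, 0.2]
opening: 1.002
finger_force: 0.0
t 2.7 tcp [0.5734 0.0356 0.1648] press [-77.4   2.1] thy 15.9 F [-0.3 -0.3  0.2] tgt [0.5768 0.0312 0.056 ]
shift [ -5.7   3.3 108.7] yaw 0.3
```

```bash
python3 -m crank '[[[0,0,0],0,0],[[0,0,0],0,0]]'; python3 to.py p -82.5 0 0.056 15.6
python3 - <<'E'
from h import *
a=cam('scene')['frame'][90:290,130:397]; b=cam('top')['frame'][110:250,180:367]
cv2.imwrite('pics/g1.png',np.vstack([cv2.resize(a,(400,300)),cv2.resize(b,(400,300))]))
E
```

```text
time: 2.9
eef_pos: [0.5796, 0.0347, 0.1745]
tcp_rot: [0.602, 0.798, 0.001, 0.002]
contact_force: [-0.1, 0.7, 1.3]
opening: 1.002
finger_force: 0.0
t 2.9 tcp [0.5796 0.0347 0.1745] press [-79.9  -3.6] thy 15.9 F [-0.1  0.7  1.3] tgt [0.5768 0.0312 0.056 ]
shift [ -2.3  -4.2 118.5] yaw 0.3
```

View pics/g1.png

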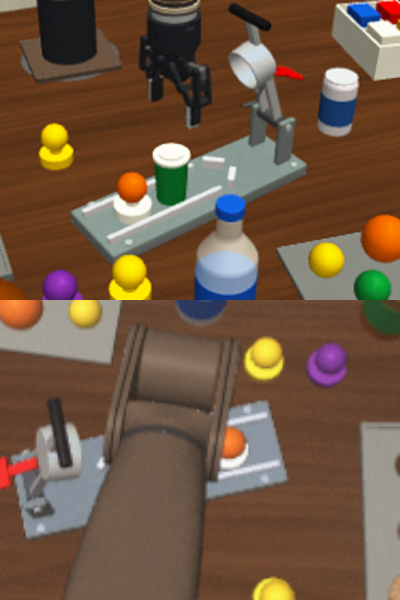

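The fingers straddle the lane above the cup, with the lid at about (171,152) in the upper half. The raised arm is clear to the right.

```bash
python3 -m crank '[[[-2,-3,0],0,0],[[-2,-3,10],0,0],[[-2,-3,25],0,0],[[-2,-3,40],0,0],[[-2,-3,55],0,0],[[-2,-3,70],0,0],[[-2,-3,85],0,0],[[-2,-3,97],0,0],[[-2,-3,107],0,0],[[-2,-3,112],0,0]]'; python3 -m crank '[[[0,0,0],0,0],[[0,0,0],0,0],[[0,0,0],0,0]]';python3 to.py p -82.5 0 0.058 15.6
```

```text
time: 4.0
eef_pos: [0.5749, 0.0319, 0.0579]
tcp_rot: [0.602, 0.798, -0.0, -0.001]
contact_force: [0.2, 0.6, -0.3]
opening: 1.001
finger_force: 0.0
time: 4.3
eef_pos: [0.5762, 0.0318, 0.0602]
tcp_rot: [0.602, 0.798, 0.0, 0.001]
contact_force: [0.6, -0.0, -1.3]
opening: 0.997
finger_force: 0.0
t 4.3 tcp [0.5762 0.0318 0.0602] press [-81.8   0.4] thy 15.9 F [ 0.6 -0.  -1.3] tgt [0.5768 0.0312 0.058 ]
shift [-0.7  0.4  2.2] yaw 0.3
```

```bash
python3 -m crank '[[[0,0,0],0,60],[[0,0,0],0,80],[[0,0,0],0,100],[[0,0,0],0,120],[[0,0,0],0,150],[[0,0,0],0,150],[[0,0,0],0,150],[[0,0,0],0,150],[[0,0,0],0,150],[[0,0,0],0,150]]' 30;python3 -m crank '[[[0,0,-2],0,150],[[0,0,-6],0,150],[[0,0,-12],0,150],[[0,0,-20],0,150],[[0,0,-30],0,150],[[0,0,-40],0,150],[[0,0,-55],0,150],[[0,0,-70],0,150],[[0,0,-80],0,150],[[0,0,-80],0,150]]'; python3 to.py .39 -.3275 .14 -55
python3 - <<'E'
from h import *
a=cam('scene')['frame'][90:290,130:397]
cv2.imwrite('pics/g2.png',cv2.resize(a,(400,300)))
E
```

```text
time: 5.3
eef_pos: [0.576, 0.0318, 0.06]
tcp_rot: [0.602, 0.798, 0.0, 0.0]
contact_force: [-1.2, -0.4, 5.2]
opening: 0.641
finger_force: 26.4
time: 6.3
eef_pos: [0.577, 0.0318, 0.1422]
tcp_rot: [0.602, 0.798, 0.001, 0.002]
contact_force: [0.6, -0.4, -1.6]
opening: 0.643
finger_force: 27.4
t 6.3 tcp [0.577  0.0318 0.1422] press [-82.1  -0.4] thy 15.9 F [ 0.6 -0.4 -1.6] tgt [ 0.39   -0.3275  0.14  ]
shift [-294.2 -278.4    1.5] yaw 70.9
```

View pics/g2.png

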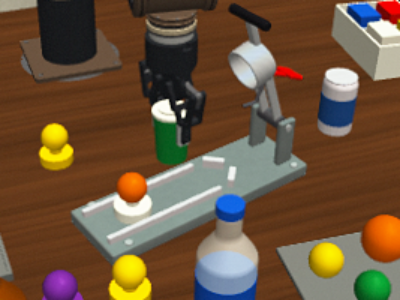

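```bash
python3 -m crank '[[[-8,-8,-8],3,150],[[-26,-25,-20],9,150],[[-52,-50,-30],17,150],[[-82,-78,-30],25,150],[[-113,-107,-30],33,150],[[-144,-136,-30],41,150],[[-175,-165,-30],49,150],[[-205,-194,-30],57,150],[[-233,-221,-30],64,150],[[-256,-243,-30],70,150]]';python3 to.py .39 -.3275 .14 -55
```

```text
time: 7.35
eef_pos: [0.4104, -0.2822, 0.1685]
tcp_rot: [0.952, 0.306, -0.0, -0.001]
contact_force: [1.4, -0.3, -1.4]
opening: 0.646
finger_force: 27.3
t 7.35 tcp [ 0.4104 -0.2822  0.1685] press [-339.7  244.6] thy -54.4 F [ 1.4 -0.3 -1.4] tgt [ 0.39   -0.3275  0.14  ]
shift [-42.9  25.   28.5] yaw 0.6
```

```bash
python3 -m crank '[[[-18,10,0],0,150],[[-32,18,0],0,150],[[-40,23,5],0,150],[[-42,24,20],0,150],[[-42,24,40],0,150],[[-42,24,60],0,150],[[-42,24,80],0,150],[[-42,24,95],0,150],[[-42,24,105],0,150],[[-42,24,105],0,150]]';python3 -m crank '[[[0,0,0],0,150],[[0,0,0],0,150],[[0,0,0],0,150]]';python3 to.py .39 -.3275 .045 -55;  python3 - <<'E'
from h import *
a=cam('scene')['frame'][170:290,30:190]; b=cam('top')['frame'][140:290,300:500]
cv2.imwrite('pics/g3.png',np.vstack([cv2.resize(a,(400,300)),cv2.resize(b,(400,300))]))
E
```

```text
time: 8.35
eef_pos: [0.3914, -0.3235, 0.0623]
tcp_rot: [0.951, 0.309, -0.001, -0.002]
contact_force: [0.7, -0.6, -1.2]
opening: 0.642
finger_force: 27.4
time: 8.65
eef_pos: [0.3926, -0.3256, 0.0654]
tcp_rot: [0.951, 0.308, 0.0, 0.001]
contact_force: [-0.8, 0.1, -1.4]
opening: 0.641
finger_force: 27.4
t 8.65 tcp [ 0.3926 -0.3256  0.0654] press [-376.7  273.3] thy -54.1 F [-0.8  0.1 -1.4] tgt [ 0.39   -0.3275  0.045 ]
shift [-3.2 -0.  20.4] yaw 0.9
```

View pics/g3.png

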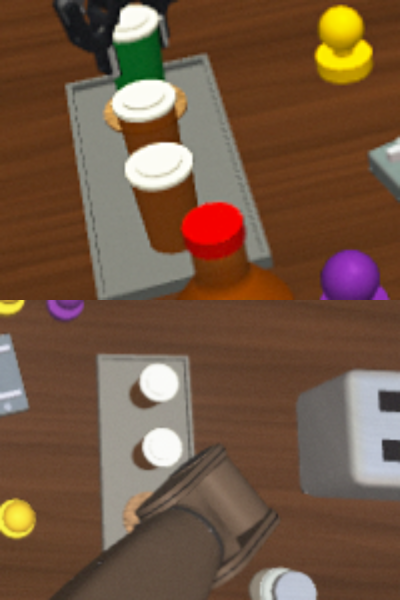

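The green cup hangs upright over the coaster's place, with its lid at (137,25) in the upper half, clear of the amber cups. Lowering it until contact.

```bash
python3 -m crank '[[[-3,0,4],0,150],[[-3,0,8],0,150],[[-3,0,12],0,150],[[-3,0,15],0,150],[[-3,0,17],0,150],[[-3,0,17],0,150],[[-3,0,17],0,150]]';python3 -m crank '[[[0,0,1],0,150],[[0,0,2],0,150],[[0,0,2],0,150],[[0,0,2],0,150]]';python3 to.py .39 -.3275 .045 -55
```

```text
time: 9.45
eef_pos: [0.3897, -0.3268, 0.0473]
tcp_rot: [0.951, 0.308, -0.0, -0.0]
contact_force: [-0.4, -0.6, -2.1]
opening: 0.643
finger_force: 27.4
time: 9.85
eef_pos: [0.3896, -0.3268, 0.0453]
tcp_rot: [0.951, 0.308, 0.0, 0.0]
contact_force: [0.1, -0.4, -1.8]
opening: 0.64
finger_force: 27.4
t 9.85 tcp [ 0.3896 -0.3268  0.0453] press [-377.   276.5] thy -54.1 F [ 0.1 -0.4 -1.8] tgt [ 0.39   -0.3275  0.045 ]
shift [-0.1  0.8  0.3] yaw 0.9
```

```bash
python3 -m crank '[[[0,0,1],0,150],[[0,0,1],0,150],[[0,0,2],0,150],[[0,0,2],0,150]]';python3 -m crank '[[[0,0,1],0,150],[[0,0,1],0,150],[[0,0,2],0,150],[[0,0,2],0,150]]'
```

```text
time: 10.25
eef_pos: [0.3901, -0.3271, 0.0449]
tcp_rot: [0.951, 0.308, 0.0, -0.0]
contact_force: [-1.1, 3.4, 9.5]
opening: 0.644
finger_force: 27.1
time: 10.65
eef_pos: [0.3903, -0.3274, 0.0447]
tcp_rot: [0.951, 0.308, -0.0, -0.0]
contact_force: [-5.3, 4.9, 18.3]
opening: 0.643
finger_force: 26.7
```

```bash
python3 -m crank '[[[0,0,-3],0,150],[[0,0,-3],0,150],[[0,0,-3],0,80],[[0,0,-3],0,60],[[0,0,-3],0,40],[[0,0,-3],0,20],[[0,0,-3],0,0],[[0,0,-3],0,0],[[0,0,-3],0,0],[[0,0,-3],0,0]]';python3 -m crank '[[[0,0,-5],0,0],[[0,0,-15],0,0],[[0,0,-30],0,0],[[0,0,-50],0,0],[[0,0,-80],0,0],[[0,0,-115],0,0],[[0,0,-150],0,0],[[0,0,-180],0,0],[[0,0,-180],0,0]]';python3 to.py p -225 0 .20 15.6
python3 - <<'E'
from m2 import *
import pickle
c=cam('scene'); P=cloud(c); z=P[...,2]; S=cv2.cvtColor(c['frame'],cv2.COLOR_BGR2HSV)[...,1]
m=(np.hypot(P[...,0]-.39,P[...,1]+.327)<.06)&(z>.075)&(z<.12)&(S<80); print(circ(P[m]),P[m][:,2].max(),m.sum())
cv2.imwrite('pics/g4.png',cv2.resize(c['frame'][150:290,30:220],(570,420)))
E
```

```text
time: 11.65
eef_pos: [0.3896, -0.3268, 0.0443]
tcp_rot: [0.951, 0.308, 0.0, 0.0]
contact_force: [-0.8, 0.3, -0.1]
opening: 1.004
finger_force: 0.0
time: 12.55
eef_pos: [0.3916, -0.3291, 0.2313]
tcp_rot: [0.951, 0.308, 0.002, 0.006]
contact_force: [-0.3, -1.0, 0.7]
opening: 0.999
finger_force: 0.0
t 12.55 tcp [ 0.3916 -0.3291  0.2313] press [-379.8  275.3] thy -54.1 F [-0.3 -1.   0.7] tgt [ 0.6151 -0.106   0.2   ]
shift [311.9 -49.9  30.8] yaw -69.7
[ 392.9 -330.    30.7] 0.10290700692094701 283
```

View pics/g4.png

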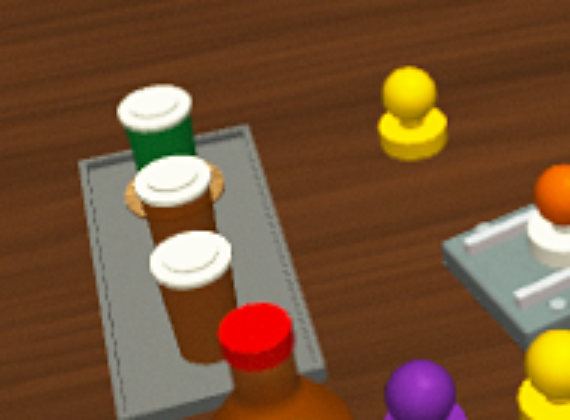

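The green cup stands upright on the coaster, lid at (155,108) in this crop, and the amber cups have not moved. Next I go behind the reamer with the fingers shut.

```bash
python3 -m crank '[[[15,-3,0],-4,255],[[45,-9,0],-12,255],[[85,-16,0],-20,255],[[125,-23,0],-28,255],[[165,-30,0],-36,255],[[205,-37,5],-44,255],[[240,-43,15],-52,255],[[275,-49,30],-60,255],[[300,-54,45],-67,255],[[314,-56,55],-69.7,255]]' 30; python3 -m crank '[[[0,0,15],0,255],[[0,0,45],0,255],[[0,0,65],0,255],[[0,0,65],0,255],[[0,0,65],0,255]]';python3 to.py p -218 0 .033 15.6
```

```text
time: 13.6
eef_pos: [0.6107, -0.0951, 0.1665]
tcp_rot: [0.603, 0.798, -0.001, -0.002]
contact_force: [0.1, -1.2, 0.1]
opening: 0.001
finger_force: 0.0
time: 14.1
eef_pos: [0.6103, -0.0981, 0.104]
tcp_rot: [0.605, 0.796, -0.0, -0.0]
contact_force: [0.2, 0.4, 0.4]
opening: 0.003
finger_force: 0.0
t 14.1 tcp [ 0.6103 -0.0981  0.104 ] press [-216.1    2.5] thy 15.5 F [0.2 0.4 0.4] tgt [ 0.6132 -0.0993  0.033 ]
shift [-1.9  2.5 71. ] yaw -0.1
```

```bash
python3 -m crank '[[[-2,2,10],0,255],[[-2,2,25],0,255],[[-2,2,40],0,255],[[-2,2,55],0,255],[[-2,2,65],0,255],[[-2,2,70],0,255],[[-2,2,70],0,255],[[-2,2,70],0,255],[[-2,2,70],0,255]]';python3 to.py p -41 0 .033 15.6;  python3 - <<'E'
from h import *
c=cam('scene'); cv2.imwrite('pics/g5.png',cv2.resize(c['frame'][150:270,170:330],(640,480)))
E
```

```text
time: 15.0
eef_pos: [0.6142, -0.0988, 0.0352]
tcp_rot: [0.604, 0.797, 0.0, 0.001]
contact_force: [0.1, -0.2, 0.3]
opening: 0.001
finger_force: 0.0
t 15.0 tcp [ 0.6142 -0.0988  0.0352] press [-217.8   -1.1] thy 15.6 F [ 0.1 -0.2  0.3] tgt [0.5656 0.0712 0.033 ]
shift [176.8  -1.    2.1] yaw 0.0
```

View pics/g5.png

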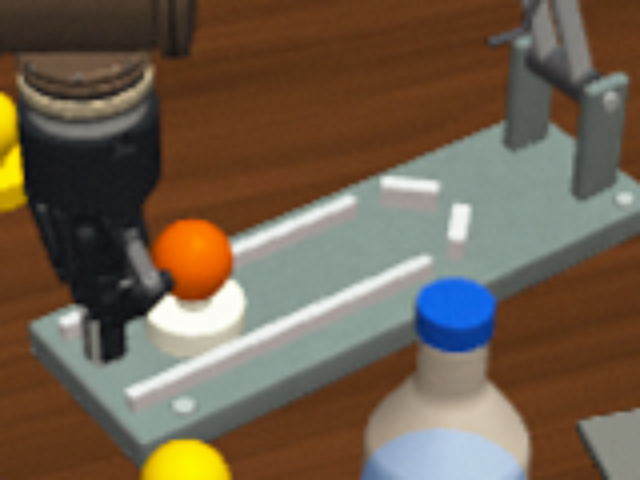

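Fingertips at about (105,350), centred in the lane behind the reamer's foot. Pushing.

```bash
python3 -m crank '[[[3,0,2],0,255],[[9,0,2],0,255],[[16,0,2],0,255],[[23,0,2],0,255],[[30,0,2],0,255],[[38,0,2],0,255],[[46,0,2],0,255],[[54,0,2],0,255],[[62,0,2],0,255],[[70,0,2],0,255]]';python3 to.py p -41 0 .033 15.6;  python3 - <<'E'
from m2 import *
c=cam('scene'); P=cloud(c); H,S,V=cv2.split(cv2.cvtColor(c['frame'],cv2.COLOR_BGR2HSV)); m=(H<17)&(S>150)&(P[...,2]>.05)&(P[...,2]<.11)&(abs(P[...,0]-.57)<.07)&(abs(P[...,1]-.02)<.1)
u=np.argwhere(m)[:,::-1].mean(0); print(m.sum(),pf(onplane(c,[u],.075)[0]),P[m][:,2].max())
E
```

```text
time: 16.05
eef_pos: [0.5945, -0.0306, 0.0324]
tcp_rot: [0.604, 0.797, -0.0, 0.0]
contact_force: [0.2, -1.8, -0.5]
opening: -0.005
finger_force: 0.7
t 16.05 tcp [ 0.5945 -0.0306  0.0324] press [-146.8   -0.5] thy 15.6 F [ 0.2 -1.8 -0.5] tgt [0.5656 0.0712 0.033 ]
shift [105.8  -0.4  -0.6] yaw 0.0
139 [-100.7    6. ] 0.10699930099724353
```

```bash
python3 -m crank '[[[7,0,0],0,255],[[15,0,0],0,255],[[23,0,0],0,255],[[31,0,0],0,255],[[39,0,0],0,255],[[47,0,0],0,255],[[55,0,0],0,255],[[63,0,0],0,255],[[71,0,0],0,255],[[78,0,0],0,255]]'; python3 -m crank '[[[4,0,0],0,255],[[8,0,0],0,255],[[12,0,0],0,255],[[15,0,0],0,255],[[17,0,0],0,255],[[17,0,0],0,255]]'; python3 to.py p -41 0 .033 15.6;  cat > ball.py <<'E'
from m2 import *
for n in('scene','top'):
    c=cam(n); P=cloud(c); H,S,V=cv2.split(cv2.cvtColor(c['frame'],cv2.COLOR_BGR2HSV)); m=(H<17)&(H>2)&(S>150)&(P[...,2]>.05)&(P[...,2]<.11)&(abs(P[...,0]-.55)<.07)&(abs(P[...,1]-.09)<.08)
    if m.sum(): u=np.argwhere(m)[:,::-1].mean(0); print(n,m.sum(),pf(onplane(c,[u],.075)[0]),P[m][:,2].max())
E
python3 ball.py
```

```text
time: 17.1
eef_pos: [0.5735, 0.0446, 0.0323]
tcp_rot: [0.604, 0.797, -0.0, -0.0]
contact_force: [1.1, -0.9, -0.6]
opening: -0.004
finger_force: 0.8
time: 17.7
eef_pos: [0.569, 0.0607, 0.0324]
tcp_rot: [0.605, 0.797, 0.0, -0.0]
contact_force: [0.6, -0.2, 0.8]
opening: -0.005
finger_force: 0.2
t 17.7 tcp [0.569  0.0607 0.0324] press [-52.1  -0.4] thy 15.6 F [ 0.6 -0.2  0.8] tgt [0.5656 0.0712 0.033 ]
shift [11.1 -0.4 -0.6] yaw 0.0
scene 89 [-4.5  2.7] 0.10877939316365037
```

Advance in small steps until the force rises.

```bash
for i in 1 2; do python3 -m crank '[[[1,0,0],0,255],[[2,0,0],0,255],[[3,0,0],0,255],[[3,0,0],0,255]]'|grep -E 'pos|contact'; done; python3 -m crank '[[[1,0,0],0,255],[[2,0,0],0,255],[[3,0,0],0,255],[[3,0,0],0,255]]'|grep -E 'pos|contact'; python3 to.py p -41 0 .033 15.6
```

```text
eef_pos: [0.5682, 0.0632, 0.0322]
contact_force: [0.5, -1.4, -1.1]
eef_pos: [0.5673, 0.0663, 0.0322]
contact_force: [0.4, -0.4, -2.2]
eef_pos: [0.5666, 0.0692, 0.0323]
contact_force: [0.5, -0.3, -0.4]
t 19.0 tcp [0.5666 0.0692 0.0323] press [-43.2  -0.4] thy 15.6 F [ 0.5 -0.3 -0.4] tgt [0.5656 0.0712 0.033 ]
shift [ 2.2 -0.4 -0.7] yaw 0.0
```

```bash
python3 -m crank '[[[1,0,0],0,255],[[2,0,0],0,255],[[3,0,0],0,255],[[3,0,0],0,255]]'|grep -E 'pos|contact';  python3 ball.py; python3 -m crank '[[[1,0,0],0,255],[[2,0,0],0,255],[[2,0,0],0,255]]'|grep -E 'pos|contact'
```

```text
eef_pos: [0.567, 0.0714, 0.0329]
contact_force: [3.4, -4.2, -1.2]
scene 86 [5.7 2.6] 0.10331862007460568
eef_pos: [0.5679, 0.0723, 0.0336]
contact_force: [6.1, -6.8, -1.7]
```

```bash
python3 -m crank '[[[1,0,0],0,255],[[2,0,0],0,255],[[2,0,0],0,255]]'|grep -E 'pos|contact'; python3 to.py p -41 0 .033 15.6; python3 ball.py
```

```text
eef_pos: [0.569, 0.0734, 0.0344]
contact_force: [7.0, -9.4, -0.3]
t 20.1 tcp [0.569  0.0734 0.0344] press [-39.8  -3.8] thy 15.7 F [ 7.  -9.4 -0.3] tgt [0.5656 0.0712 0.033 ]
shift [-1.1 -3.8  1.3] yaw 0.1
scene 72 [8.8 4.6] 0.10880957336196362
```

```bash
python3 -m crank '[[[-6,0,0],0,255],[[-15,0,0],0,255],[[-30,0,0],0,255],[[-50,0,0],0,255],[[-70,0,0],0,255],[[-70,0,-30],0,255],[[-70,0,-80],0,255],[[-70,0,-120],0,255],[[-70,0,-170],0,255],[[-70,0,-200],0,255]]'|grep -E 'pos|contact'; python3 -m crank '[[[-50,0,0],0,255],[[-100,0,0],0,255],[[-140,0,0],0,255],[[-140,0,0],0,255]]'|grep -E 'pos|contact'; python3 ball.py
python3 - <<'E'
from m2 import *
t=cam('top'); s=cam('scene')
P=cloud(t); m=(abs(P[...,2]-.025)<.006)&(cv2.cvtColor(t['frame'],cv2.COLOR_BGR2HSV)[...,1]<90)
a=s['frame'][150:250,200:333]; b=t['frame'][130:230,180:313]
cv2.imwrite('pics/g6.png',np.vstack([cv2.resize(a,(400,300),interpolation=2),cv2.resize(b,(400,300),interpolation=2)]))
E
```

```text
eef_pos: [0.5846, 0.0077, 0.2366]
contact_force: [0.6, -0.6, 0.4]
eef_pos: [0.6215, -0.1315, 0.2317]
contact_force: [0.1, -0.7, 0.3]
scene 282 [-0.5  3.5] 0.10307117587662451
top 163 [2.5 1.2] 0.1028708508523426
```

View pics/g6.png

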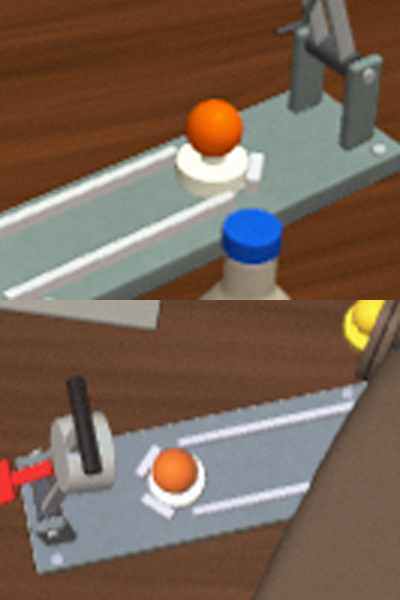

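The reamer's foot touches both V blocks, at (205,170) in the upper half and (175,475) in the lower, so it is home. The bar is clear at (85,425). Now I go over and behind the raised grip bar.

```bash
python3 -m crank '[[[0,0,-50],0,255],[[0,0,-100],0,255],[[10,0,-150],0,255],[[40,0,-188],0,255],[[80,0,-188],0,255],[[120,-5,-188],0,255],[[160,-10,-188],0,255],[[200,-15,-188],0,255],[[240,-20,-188],0,255],[[280,-24,-188],0,255]]'|grep -E 'pos|contact'; python3 to.py p 100 24 .42 15.6
```

```text
eef_pos: [0.5208, 0.1394, 0.4203]
contact_force: [0.5, 0.9, 0.3]
t 22.8 tcp [0.5208 0.1394 0.4203] press [36.7 24.8] thy 15.8 F [0.5 0.9 0.3] tgt [0.5046 0.2006 0.42  ]
shift [63.3  1.   0.4] yaw 0.2
```

```bash
python3 -m crank '[[[20,0,0],0,255],[[40,0,0],0,255],[[60,0,0],0,255],[[63,0,0],0,255],[[63,0,25],0,255],[[63,0,60],0,255],[[63,0,95],0,255],[[63,0,125],0,255],[[63,0,135],0,255],[[63,0,135],0,255]]'|grep -E 'pos|contact'
python3 - <<'E'
from h import *
s=cam('scene'); t=cam('top')
a=s['frame'][70:190,240:400]; b=t['frame'][130:250,140:300]
cv2.imwrite('pics/g7.png',np.vstack([cv2.resize(a,(400,300),interpolation=2),cv2.resize(b,(400,300),interpolation=2)]))
E
python3 to.py p 73 24 .285 15.6
```

```text
eef_pos: [0.5048, 0.1971, 0.2836]
contact_force: [0.2, -0.7, 0.3]
t 23.9 tcp [0.5066 0.1974 0.2871] press [96.4 22.9] thy 15.6 F [-0.7 -0.  -0.1] tgt [0.5118 0.1746 0.285 ]
shift [-23.4  -1.1   2.1] yaw 0.0
```

View pics/g7.png

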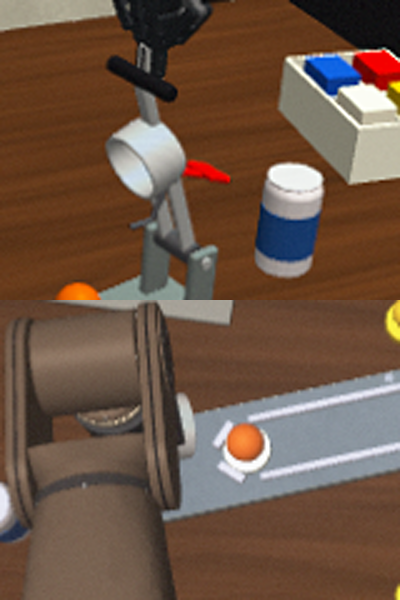

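The fingertips are behind the grip bar at (140,60) in the upper half. Now I sweep the bar along its arc.

```bash
python3 -m crank '[[[-8,0,0],0,255],[[-18,0,1],0,255],[[-30,0,5],0,255],[[-42,0,10],0,255],[[-54,0,17],0,255],[[-65,0,23],0,255],[[-76,0,31],0,255],[[-86,0,39],0,255],[[-96,0,48],0,255],[[-106,0,58],0,255]]'|grep -E 'pos|contact';python3 to.py p -39 24 .188 15.6
cat > bar.py <<'E'
from m2 import *
for n in('scene',):
    c=cam(n); P=cloud(c); V=c['frame'].max(2); z=P[...,2]
    q=np.stack([(P[...,:2]-seat)@ex,(P[...,:2]-seat)@ey],-1)*1000
    m=(abs(q[...,1]+25)<22)&(V<60)&(q[...,0]>-110)&(q[...,0]<80)&(z>.085)&(z<.32); k=P[m]
    k=k[np.abs(k[:,2]-np.median(k[:,2]))<.02]; a=k.mean(0); x=pf(a)
    print(n,m.sum(),x,a[2],'angle',np.arctan2(a[2]-.103,(130-x[0])/1000))
E
python3 bar.py
```

```text
eef_pos: [0.5344, 0.0943, 0.2263]
contact_force: [-0.9, 3.0, 2.0]
t 24.9 tcp [0.5344 0.0943 0.2263] press [-10.3  23.9] thy 15.6 F [-0.9  3.   2. ] tgt [0.542  0.0667 0.188 ]
shift [-28.7  -0.1  38.3] yaw 0.0
scene 295 [-18.2 -17.8] 0.2915010352211297 angle 0.9045252510962262
```

```bash
python3 -m crank '[[[-8,0,9],0,255],[[-15,0,18],0,255],[[-21,0,27],0,255],[[-26,0,35],0,255],[[-30,0,42],0,255],[[-30,0,42],0,255]]'|grep -E 'pos|contact';python3 -m crank '[[[8,0,0],0,255],[[14,0,-20],0,255],[[14,0,-55],0,255],[[14,0,-75],0,255],[[14,0,-75],0,255]]'|grep -E 'pos|contact';python3 to.py p -56 2 .26 15.6
python3 - <<'E'
from h import *
s=cam('scene'); a=s['frame'][90:210,200:360]
cv2.imwrite('pics/g8.png',cv2.resize(a,(480,360),interpolation=2))
E
python3 bar.py
```

```text
eef_pos: [0.5424, 0.0655, 0.1839]
contact_force: [0.0, 0.2, -0.8]
eef_pos: [0.541, 0.0802, 0.2652]
contact_force: [-0.3, -0.1, 0.5]
t 26.05 tcp [0.541  0.0802 0.2652] press [-25.8  21.3] thy 15.7 F [-0.3 -0.1  0.5] tgt [0.5677 0.0562 0.26  ]
shift [-30.2  19.2   5.5] yaw 0.1
scene 143 [-65.4 -26.3] 0.2052959538425885 angle 0.4822866651962995
```

View pics/g8.png

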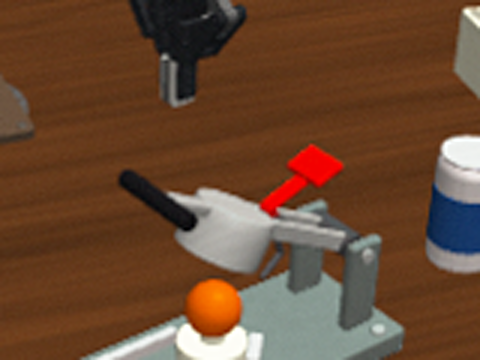

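The arm is at about 0.48 rad: bar at (158,200), socket above the ball, red latch still raised at (315,165). Now I press on top of the bar.

```bash
python3 -m crank '[[[-15,8,0],0,255],[[-30,19,0],0,255],[[-34,19,10],0,255],[[-36,19,30],0,255],[[-38,19,45],0,255],[[-40,19,58],0,255],[[-43,19,70],0,255],[[-46,19,82],0,255],[[-48,19,94],0,255],[[-51,19,105],0,255]]'|grep -E 'pos|contact';python3 to.py p -83 2 .110 15.6
```

```text
eef_pos: [0.5713, 0.0357, 0.1548]
contact_force: [1.7, -1.2, 3.5]
t 27.15 tcp [0.5713 0.0357 0.1548] press [-76.7   4.1] thy 15.6 F [ 1.7 -1.2  3.5] tgt [0.575  0.0302 0.11  ]
shift [-6.3  2.  44.8] yaw 0.0
```

```bash
python3 -m crank '[[[-2,0,10],0,255],[[-4,0,20],0,255],[[-5,0,28],0,255],[[-6,0,35],0,255],[[-6,0,41],0,255],[[-6,0,45],0,255],[[-6,0,46],0,255],[[-6,0,46],0,255]]'|grep -E 'pos|contact';python3 to.py p -83 2 .110 15.6; python3 ball.py
```

```text
eef_pos: [0.5721, 0.0301, 0.1099]
contact_force: [-0.8, -0.9, 5.3]
t 27.95 tcp [0.5721 0.0301 0.1099] press [-82.3   4.8] thy 15.6 F [-0.8 -0.9  5.3] tgt [0.575  0.0302 0.11  ]
shift [-0.7  2.8 -0.1] yaw 0.0
scene 11 [-48.7  49.3] 0.10870605867534677
```

```bash
python3 -m crank '[[[0,0,2],0,255],[[0,0,3],0,255],[[0,0,4],0,255],[[0,0,4],0,255]]'|grep -E 'pos|contact';python3 -m crank '[[[0,0,1],0,255],[[0,0,2],0,255],[[0,0,2],0,255],[[0,0,2],0,255]]'|grep -E 'pos|contact'
```

```text
eef_pos: [0.5724, 0.0301, 0.1095]
contact_force: [-8.5, -0.5, 20.2]
eef_pos: [0.5725, 0.0301, 0.1094]
contact_force: [-13.0, -0.1, 28.7]
```

The arm is on its stop at z 0.1094, where I expected 0.110. Up and over to the latch pad.

```bash
python3 -m crank '[[[0,0,-10],0,255],[[0,0,-40],0,255],[[0,0,-80],0,255],[[20,0,-105],0,255],[[60,2,-105],0,255],[[100,2,-105],0,255],[[135,2,-105],0,255],[[154,2,-105],0,255],[[154,2,-105],0,255],[[154,2,-105],0,255]]'|grep -E 'pos|contact';python3 to.py p 74 2 .18 15.6;  python3 - <<'E'
from m2 import *
s=cam('scene'); a=s['frame'][90:210,200:360]
cv2.imwrite('pics/g9.png',cv2.resize(a,(480,360),interpolation=2))
P=cloud(s); H,S,V=cv2.split(cv2.cvtColor(s['frame'],cv2.COLOR_BGR2HSV)); m=(np.hypot(P[...,0]-.53,P[...,1]-.19)<.08)&((H<4)|(H>175))&(S>170)&(P[...,2]>.12)
q=P[m]; print(m.sum(),q.mean(0),pf(q.mean(0)),q[:,2].max(),pf(q[q[:,2].argmax()]))
E
```

```text
eef_pos: [0.5321, 0.1791, 0.2074]
contact_force: [-0.3, 0.3, -0.0]
t 29.85 tcp [0.5321 0.1791 0.2074] press [71.9  3.2] thy 15.7 F [-0.3  0.3 -0. ] tgt [0.5328 0.1814 0.18  ]
shift [ 2.1  1.3 27.4] yaw 0.1
214 [0.54064296 0.16899562 0.15112341] [59.9 -2.2] 0.16993175803821303 [ 71.6 -11.8]
```

View pics/g9.png

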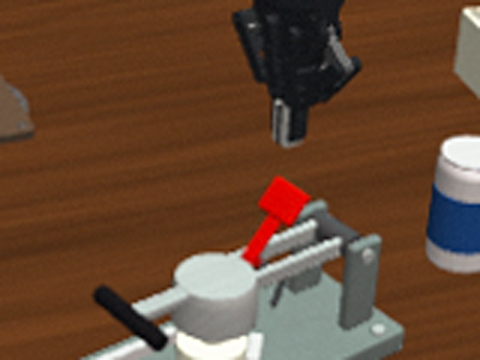

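The arm is fully down with its socket over the ball at (215,320). The latch pad is raised at (285,200), directly below the fingertips. Pressing it.

```bash
python3 -m crank '[[[2,1,12],0,255],[[2,1,25],0,255],[[4,1,35],0,255],[[8,1,43],0,255],[[13,1,51],0,255],[[17,1,59],0,255],[[20,1,66],0,255],[[23,1,73],0,255],[[25,1,79],0,255],[[25,1,82],0,255]]'|grep -E 'pos|contact';python3 -m crank '[[[0,0,1],0,255],[[0,0,2],0,255],[[0,0,3],0,255],[[0,0,3],0,255]]'|grep -E 'pos|contact'
```

```text
eef_pos: [0.5267, 0.2035, 0.1253]
contact_force: [-0.5, 1.7, 1.5]
eef_pos: [0.5268, 0.2032, 0.124]
contact_force: [-3.1, 1.9, 4.7]
```

```bash
python3 -m crank '[[[0,0,2],0,255],[[0,0,3],0,255],[[0,0,4],0,255],[[0,0,4],0,255]]'|grep -E 'pos|contact';python3 -m crank '[[[0,0,0],0,255],[[0,0,-15],0,255],[[0,0,-45],0,255],[[0,0,-90],0,255],[[0,0,-130],0,255],[[0,0,-170],0,255],[[0,0,-170],0,255],[[0,0,-170],0,255]]'|grep -E 'pos|contact'; python3 bar.py
python3 - <<'E'
from m2 import *
s=cam('scene'); a=s['frame'][90:290,40:360]
cv2.imwrite('pics/g10.png',cv2.resize(a,(800,500),interpolation=2))
P=cloud(s); H,S,V=cv2.split(cv2.cvtColor(s['frame'],cv2.COLOR_BGR2HSV)); m=(np.hypot(P[...,0]-.53,P[...,1]-.19)<.08)&((H<4)|(H>175))&(S>170)&(P[...,2]>.09)
q=P[m]; print('pad',m.sum(),pf(q.mean(0)),q[:,2].max())
z=P[...,2]
for n,a,b in(('green',.39,-.328),('amb',.592,-.32),('amb',.4915,-.323),('can',.455,.411)):
    m=(np.hypot(P[...,0]-a,P[...,1]-b)<.05)&(z>.085); print(n,circ(P[m]))
t=cam('top'); P=cloud(t); z=P[...,2]; m=(np.hypot(P[...,0]-.39,P[...,1]+.328)<.05)&(z>.085); print('green top',circ(P[m]))
E
```

```text
eef_pos: [0.527, 0.2033, 0.1236]
contact_force: [-10.2, -0.8, 21.0]
eef_pos: [0.5275, 0.2028, 0.2903]
contact_force: [1.0, -0.7, -0.1]
scene 94 [-89.7 -26.6] 0.10732189715273834 angle 0.019669275311525056
pad 205 [77.7 -2.7] 0.12766777817985953
green [ 392.5 -330.1   31. ]
amb [ 593.9 -320.7   30.7]
amb [ 493.4 -324.8   30.7]
can [459.4 408.3  33.9]
green top [ 389.2 -325.7   30.4]
```

View pics/g10.png

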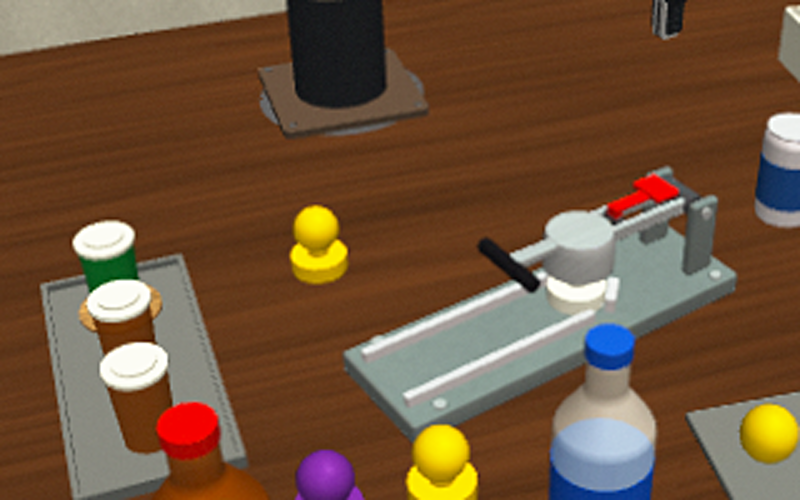

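The arm is down, with its socket over the ball at (580,250), and the latch lies flat at (655,190). The cup is on the coaster at (105,260), and the gripper is clear. Handing in.

```bash
python3 -c "
from plant import ctrl; print(ctrl.sign_off())"
```

```text
the job is handed in; nothing more can be done
None
```

I parked the press and handed the job in: the last measurements and picture show the green cup upright on the coaster, the reamer home in the notch, and the arm and then the latch fully down, with the amber cups and can in place; the sign-off returned no verdict.

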